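Zero and set the polariser ring of a strain viewer

TASK

Set the polariser ring on the round strain viewer by pushing its upright orange lever with the fingertips: first push the lever round to the green home stop until it can go no further, then push it back the other way until its pointer stands on the red mark of the scale, and leave it there. Only push the lever, never pinch it between the fingers, and leave the red mark, the sample on the window and all the things on the bench where they are.

Things in the scene. Friction and masses are not known exactly. Their poses are not given: they have to be found in the camera images.
- viewer: Strain viewer: fixed grey round housing, 244 mm in diameter, white scale plate on top 22 mm above the bench. Origin on the ring's axis at bench height. Two stop pegs (green = home, dark = far; 11 mm diameter, 66 mm from the axis, tops 42 mm above the bench) stand just beyond the ends of the lever's travel; a small black inlet sits at its rear.
- ring_axis (a point): Point on the upright turning axis of the aluminium ring (110 mm outer diameter), level with its top, 46 mm above the bench; axes as the viewer's. Seen from above the lever points at angle pi - 1.2 + (joint ring) from this frame's x axis, counter-clockwise positive. A black window (65 mm diameter, its top 50 mm above the bench) fills the ring's middle.
- ring (a joint): Angle of the ring and lever in rad. 0 = lever against the green home stop; grows counter-clockwise seen from above, up to 2.4 at the far dark stop. The lever starts somewhere between. The ring turns stiffly (dry friction 0.2 N m, about 2.5 N at the lever) and stays where it is left; it never moves by itself.
- lever_grip (a point): Centre of the upright orange lever post on the ring, 80 mm from the axis, 61 mm above the bench. The post stands from 32 to 90 mm above the bench, 16 mm wide radially, 16.4 mm thick along the arc with the black rubber pads on both sides. Fingertips 50 to 60 mm above the bench pass over the stop pegs and push the post freely from either side.
- pad_home (a point): Black rubber pad (16 x 4 x 44 mm, from 36 to 80 mm above the bench) on the side of the lever post that faces the green home stop; this point is its centre. Push here to move the lever away from home.
- pad_far (a point): The same pad on the other side of the post; this point is its centre. Push here to move the lever home.
- pointer_tip (a point): Outer tip of the orange pointer at the foot of the lever, pointing outwards over the scale, 104 mm from the axis, on the line from the axis through the lever post.
- red_mark (a point): Middle of the red tab lying on the white scale plate, 104 mm from the axis, 12 mm wide along the arc. Its place differs from start to start; it is clamped and must not be shifted.
- mark_tab (a joint): Angle of the red mark in rad, counted like joint ring: when both read the same the pointer stands on the mark's middle. Between 0.7 and 2.1.
- sample: Amber moulded disc, 38 mm in diameter and 12 mm high, lying loose on the window; origin at the centre of its underside. To be left alone.
- buffer: White bottle with yellow cap, 54 mm in diameter, 92 mm high, behind the viewer, origin under its middle. Bystander.
- substrate: Brown bottle with black cap, 48 mm in diameter, 78 mm high, behind the viewer, origin under its middle. Bystander.
- timer: White bench timer, 44 x 64 x 33 mm, left of the viewer, origin under its middle. Bystander.
- calculator: Pocket calculator, 110 x 75 x 23 mm, left of the viewer, origin under its middle. Bystander.
- marker_red: Red marker, 11 x 141 x 13 mm, lying right of the viewer, origin under its middle. Bystander.
- usb_stick: Black USB stick, 17 x 50 x 8 mm, lying right of the viewer, origin under its middle. Bystander.

How it is judged (in metres and radians):
On the way, in this order (a step that is already met when the one before it is completed fails the run):
1. the lever is pushed against the green home stop (within 0.05 rad, pressed on its far pad) (value of joint ring below 0.05 rad and contact force between any of the fingers, the arm and lever_pad_far above 0.3 N), for 0.05 s.
2. the lever is pushed back until the pointer stands on the red mark (horizontal distance between pointer_tip and red_mark below 0.006 m), for 0.2 s.
At the end, for the whole second after the job is handed in: The pointer tip is within 6 mm of the middle of the red mark (so on the mark), the ring is at rest, the red mark has not been shifted (4 mm), the sample is within 15 mm and every bystander within 25 mm of where it started (horizontal distance between pointer_tip and red_mark below 0.006 m and distance of red_mark from where it was at the start of the episode below 0.004 m and velocity of joint ring between -0.05 and 0.05 rad/s and distance of sample from where it was at the start of the episode below 0.015 m and distance of each of buffer, substrate, timer, calculator, marker_red, usb_stick from where it was at the start of the episode below 0.025 m); the robot touches nothing.
It fails at once if the lever is pinched (both its pads pressed with more than 1 N at once) (contact force between any of the fingers, the arm and lever_pad_home above 1 N and contact force between any of the fingers, the arm and lever_pad_far above 1 N).
It fails at once if the red mark is shifted along the scale (more than 4 mm) (distance of red_mark from where it was at the start of the episode above 0.004 m).
It fails at once if the sample is pushed away or lifted (moved more than 15 mm) (distance of sample from where it was at the start of the episode above 0.015 m).
It fails at once if a bystander is pushed away or lifted (moved more than 25 mm) (distance of any of buffer, substrate, timer, calculator, marker_red, usb_stick from where it was at the start of the episode above 0.025 m).
It also fails if it takes over 48 s, if anything falls off the work surface, if the arm or the gripper's body presses on something with over 40 N, if the wrist force passes 120 N, or if a joint passes its speed limit or range.

ROBOT

A 6-joint arm with a two-finger parallel gripper is mounted at the origin on a cart in front of the work surface, level with it; the furniture and walls round the work are solid. World frame = base frame: x ahead of the robot, y to its left, z up, the work surface at z = 0. Lengths are in mm, angles in rad, forces in N, time in s.
With the tool pointing down it reaches from about 300 to 950 mm from the base axis. Payload 3.1 kg.
Tool frame: the origin (TCP) lies on the centre line of the jaws, within the pads' length; the fingertips stand 11 mm ahead of it and the grasp point (between the pads) lies 8 mm behind it; z points along the fingers, y is the line along which they close (so a half turn about z gives the same grasp; the last joint's range is limited). The gripper opens to 85 mm and grips with 20 to 120 N. Pads are 22 mm wide; open, the fingers measure 114 mm over their backs; the gripper's body (76 mm by 85 mm) begins 54 mm behind the grasp point. The pads swing forward as they close: fully open they stand 13 mm farther back than shut.
Start: joints at [-1.335, 0.308, 1.634, -0, 1.2, -0.07], TCP at [188.133, -596.018, 242.272] pointing down, gripper open.
Joint ranges: [-3.06, 3.06], [-0.79, 1.96], [0.05, 2.63], [-1.19, 4.34], [0.05, 2.64], [-2.94, 2.94]. Speed limits (rad/s): [2.79, 2.79, 3.14, 3.14, 3.14, 3.14].

INTERFACE

Orientations are given as a 3x3 rotation matrix whose columns are the frame's x, y, z axes.
In Python, from cell import robot gives the robot as it stands. The module is installed in compiled form; this text tells all that it offers.
- The arm moves only by the tool step_arm, never from a script. Its argument "moves" is a list of rows, each a list of 7 numbers: the closure, from 0 (fully open) to 1 (shut), then the shift along the tool's x, y, z in cm, then the turn, a rotation vector about the tool's x, y, z in rad. A call has 1 to 5 rows; each row is the pose to reach, as a shift and turn from the pose commanded when the call began, along the tool's axes at that moment; what a row does not reach only later rows make up. A row lasts 1/10 s, in which the tool goes at most 50 mm and 8.59 degrees, less where a joint would pass 70% of its speed; a pose out of reach is approached as far as the arm can. A call with a gripper value outside its range is refused whole. The fingers move at their own pace and stop on an object; the grip force is fixed at half the most. Time passes only in rows, so rows that repeat a pose let the fingers close. It gives the time, the measured TCP pose, the force, the opening and the grip force at its end, in the units of the state.
- robot.get_obs(): the state, without advancing time (a new reading comes with each control period).
- robot.snapshot(name): name is "scene" or "top" or "wrist"; returns the picture (480x640x3 uint8, red, green, blue); there is no depth.
- robot.camera_params(name): a dict with "fov_y" (degrees; the focal length in pixels is half the picture's height over the tangent of half this angle, whatever the lens; pixels are square), "cx", "cy" (the principal point, pixels), "dist" ([k1, k2, p1, p2, k3] as OpenCV has them; the pictures are not rectified), "rvec" (rotation vector, rad) and "tvec" (3), from world to camera coordinates, as OpenCV has them; the wrist camera has in their place "mount" (4x4, takes a point from camera to tool coordinates, whose origin is the TCP and whose axes are the flange's). Camera axes: x right, y down, z forward; pixel columns grow to the right and rows downward; lengths in mm; the calibration is good to about 2 mm. A picture is of the moment at which its call begins: read the wrist's pose just before it. camera_params takes no time and is no camera call.
- robot.hand_in(): hands the job in; it is judged then, once.
The state is a dict: "t": time; "qpos": joint angles; "qvel": joint speeds; "joint_efforts": joint torques, N m; "tool_pos": TCP position; "orientation": TCP orientation; "contact_force": force on the tool from outside, world axes, zero at the start; "ft_torque": the same for the moment, N m; "grip_width": finger opening in mm; "gripper_force": force on a finger pad.
Only numpy, scipy, OpenCV 4.12 (cv2) and the standard library are available. Lean on these libraries where they do the work, as an engineer would, in place of code of your own. Each camera call takes 0.05 s, during which the arm holds its last target. There are 200 camera calls.

## Working session

There is one attempt and no reset: what is moved stays moved. The work goes in short steps, Python scripts to look and compute and a tool call to move; the robot and the scene stay as the last step left them, time stands still between calls to the robot, and variables do not carry over. Pictures are saved under pics/ and viewed, at most 10 in all, crops included, and the job is handed in when it is done.

Besides the shell and the picture viewer there is one more tool, called after "Request:" in YAML: its name, and indented under it one key for each argument. step_arm: Moves the arm, as the interface text tells. Its arguments: {"type":"object","properties":{"moves":{"type":"array"}},"required":["moves"]}

```bash
mkdir -p pics; python3 - <<'E'
from cell import robot
import cv2
o=robot.get_obs();print(o)
for n in("scene","top"):
    print(robot.camera_params(n)); cv2.imwrite(f"pics/{n}0.png",robot.snapshot(n)[:,:,::-1])
print(robot.camera_params("wrist"))
E
```

```text
{'t': 0.0, 'qpos': array([-1.33473697e+00,  3.09012933e-01,  1.63518372e+00,  1.02686363e-05,
        1.19970630e+00, -6.97018878e-02]), 'qvel': array([0.00097572, 0.00079716, 0.00037143, 0.00049094, 0.00048611,
       0.00159948]), 'joint_efforts': array([ 2.26527400e-04, -4.15248907e+01, -2.76665819e+01,  7.62184709e-05,
        1.02708436e-02, -1.14204471e-05]), 'tool_pos': array([ 187.9258936 , -595.24265429,  241.04346311]), 'orientation': array([[ 9.53619251e-01,  3.01015021e-01, -5.31011838e-04],
       [ 3.01015441e-01, -9.53616615e-01,  2.24846319e-03],
       [ 1.70439485e-04, -2.30402055e-03, -9.99997331e-01]]), 'contact_force': array([ 0.54962713, -0.46172137, -0.3076093 ]), 'ft_torque': array([ 0.02749307,  0.01395353, -0.03004295]), 'gripper_force': 0.0, 'grip_width': 85.30399979176583}
{'fov_y': 42.84457792445052, 'cx': 327.7693199626344, 'cy': 241.94285193611483, 'dist': array([0.05397979, 0.        , 0.        , 0.        , 0.        ]), 'rvec': array([ 1.98410342, -0.75711888,  0.46209505]), 'tvec': array([-318.98036697,  311.67925188, 1090.51093452])}
{'fov_y': 55.67119670709517, 'cx': 313.38611626295386, 'cy': 243.251699698582, 'dist': array([-0.09216128,  0.        ,  0.        ,  0.        ,  0.        ]), 'rvec': array([ 2.00598987, -2.21714346,  0.22599976]), 'tvec': array([ 225.27858854,  562.59366267, 1193.28213764])}
{'fov_y': 68.10714105159799, 'cx': 321.66619380085615, 'cy': 248.10403622234173, 'dist': array([-0.03988774,  0.        ,  0.        ,  0.        ,  0.        ]), 'mount': array([[-6.97347405e-04, -9.65583141e-01, -2.60093658e-01,
         6.69244494e+01],
       [ 9.99999686e-01, -7.71199590e-04,  1.81896539e-04,
        -6.87819062e-01],
       [-3.76220354e-04, -2.60093449e-01,  9.65583376e-01,
        -1.32132935e+02],
       [ 0.00000000e+00,  0.00000000e+00,  0.00000000e+00,
         1.00000000e+00]])}
```

View pics/top0.png

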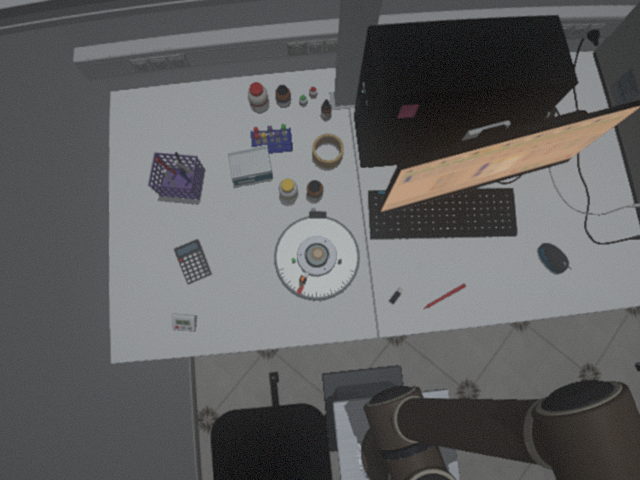

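View pics/scene0.png

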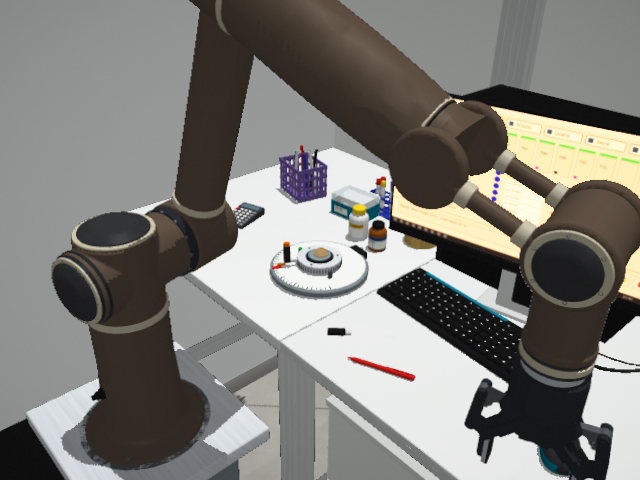

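The top view shows the viewer at about (317,257), with the lever and pointer near (302,284). I'll zoom in and cast rays.

```bash
cat > h.py <<'E'
import numpy as np,cv2
from cell import robot
def cam(n,o=None):
    p=robot.camera_params(n); f=240/np.tan(np.radians(p["fov_y"]/2))
    K=np.array([[f,0,p["cx"]],[0,f,p["cy"]],[0,0,1.]])
    if "rvec" in p:
        R=cv2.Rodrigues(p["rvec"])[0]; t=p["tvec"]
    else:
        M=np.eye(4);M[:3,:3]=o["orientation"];M[:3,3]=o["tool_pos"]
        M=np.linalg.inv(M@p["mount"]);R=M[:3,:3];t=M[:3,3]
    return K,p["dist"],R,t
def onz(c,uv,z):
    K,d,R,t=c; q=cv2.undistortPoints(np.array(uv,float).reshape(-1,1,2),K,d).reshape(-1,2)
    r=np.c_[q,np.ones(len(q))]@R; C=-R.T@t
    return C+r*((z-C[2])/r[:,2])[:,None]
def proj(c,X):
    K,d,R,t=c; return cv2.projectPoints(np.array(X,float).reshape(-1,1,3),R,t,K,d)[0].reshape(-1,2)
E
python3 - <<'E'
from h import *
c=cam("top"); im=cv2.imread("pics/top0.png")
print(onz(c,[[317,257]],22), onz(c,[[317,214]],22),onz(c,[[302,285]],30))
cv2.imwrite("pics/c.png",cv2.resize(im[205:310,265:370],None,fx=5.7,fy=5.7,interpolation=cv2.INTER_CUBIC))
for n,X in dict(buf=(288,188),sub=(315,190),timer=(184,322),calc=(193,261),red=(446,297),usb=(395,296)).items(): print(n,onz(c,[X],20))
E
```

```text
[[549.62154934 161.23550853  22.        ]] [[674.71172526 148.55261066  22.        ]] [[473.94972499 210.68991512  30.        ]]
buf [[762.29446167 224.90412102  20.        ]]
sub [[748.162502   146.96193053  20.        ]]
timer [[404.24416453 546.92172916  20.        ]]
calc [[573.52521878 513.14269835  20.        ]]
red [[ 400.4972342  -186.27493967   20.        ]]
usb [[418.32058717 -43.8455418   20.        ]]
```

View pics/c.png

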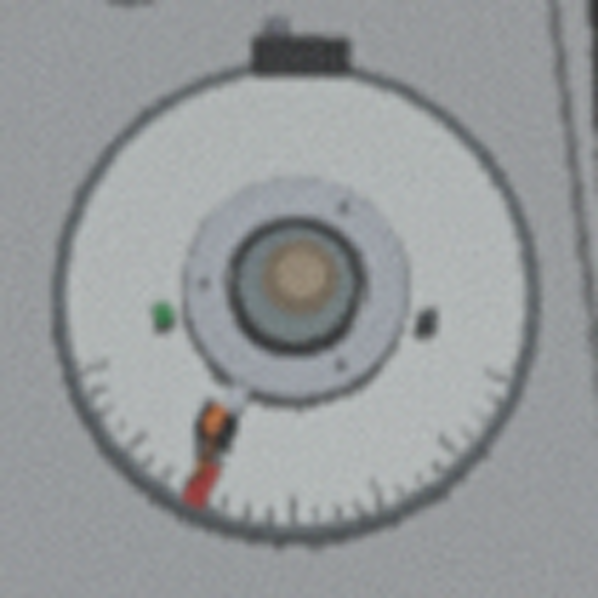

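Request:
step_arm:
  moves:
    - [1,3.2,-3.7,0,0,0,0]
    - [1,6.4,-7.4,0,0,0,0]
    - [1,9.6,-11.1,0,0,0,0]
    - [1,12.8,-14.8,0,0,0,0]
    - [1,16,-18.5,0,0,0,0]

```text
t: 0.6
tool_pos: [285.2, -369.3, 241.7]
orientation: [[0.954, 0.3, -0.0], [0.3, -0.954, 0.001], [0.0, -0.001, -1.0]]
contact_force: [1.4, 0.3, 0.9]
grip_width: 12.1
gripper_force: 0.0
```

Request:
step_arm:
  moves:
    - [1,3.2,-3.7,0,0,0,0]
    - [1,6.4,-7.4,0,0,0,0]
    - [1,9.6,-11.1,0,0,0,0]
    - [1,12.8,-14.8,0,0,0,0]
    - [1,16,-18.5,0,0,0,0]

```text
t: 1.1
tool_pos: [382.0, -144.9, 242.1]
orientation: [[0.954, 0.301, 0.0], [0.301, -0.954, -0.0], [0.0, 0.0, -1.0]]
contact_force: [1.4, 0.5, 0.7]
grip_width: -0.1
gripper_force: 0.0
```

Request:
step_arm:
  moves:
    - [1,3.2,-3.7,0,0,0,0]
    - [1,6.4,-7.4,0,0,0,0]
    - [1,9.6,-11.1,0,0,0,0]
    - [1,12.8,-14.8,0,0,0,0]
    - [1,16,-18.5,0,0,0,0]

```text
t: 1.6
tool_pos: [478.9, 79.8, 242.1]
orientation: [[0.953, 0.302, -0.0], [0.302, -0.953, -0.0], [-0.0, 0.0, -1.0]]
contact_force: [0.3, -0.9, -0.0]
grip_width: 0.3
gripper_force: 0.0
```

Request:
step_arm:
  moves:
    - [1,1.5,-2,0,0,0,-0.11]
    - [1,3,-4,0,0,0,-0.22]
    - [1,4.5,-6,0,0,0,-0.33]
    - [1,5.4,-6.7,0,0,0,-0.44]
    - [1,5.4,-6.7,0,0,0,-0.44]

```text
t: 2.1
tool_pos: [510.3, 159.1, 241.8]
orientation: [[0.733, 0.68, -0.0], [0.68, -0.733, 0.0], [-0.0, -0.0, -1.0]]
contact_force: [-0.9, -0.8, -0.7]
grip_width: 0.1
gripper_force: 0.0
```

```bash
python3 - <<'E'
from h import *
import pickle
o=robot.get_obs(); im=robot.snapshot("wrist")[:,:,::-1].copy(); cv2.imwrite("pics/w1.png",im)
pickle.dump(o,open("w1.pkl","wb")); print(o["tool_pos"],o["orientation"][:,0])
E
```

```text
[510.30519609 159.13441927 241.79806749] [ 7.33217899e-01  6.79993714e-01 -2.48738789e-04]
```

View pics/w1.png

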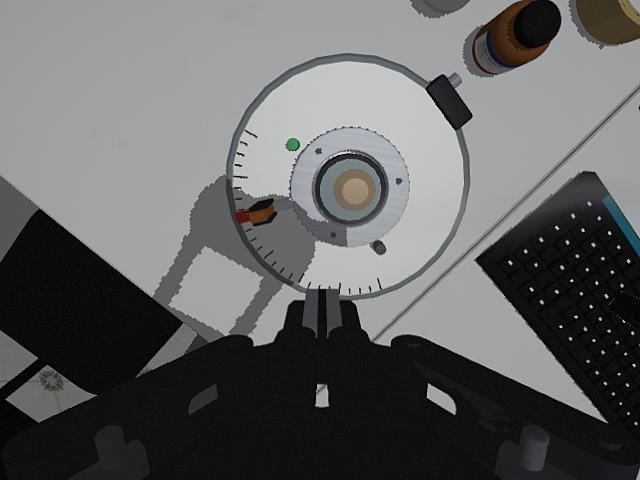

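The wrist view shows the green peg top at (293,144), the dark peg at (378,246), the lever at (262,211) and the red mark at (243,216).

```bash
cat >> h.py <<'E'
def blobs(im,c,box=None):
    h=cv2.cvtColor(im,cv2.COLOR_BGR2HSV); H,S,V=[h[:,:,i].astype(int) for i in range(3)]
    red=((H<=5)|(H>174))&(S>150)&(V>90); org=(H>=7)&(H<=16)&(S>140)&(V>90); grn=(H>50)&(H<85)&(S>110)&(V>50)
    out={}
    for n,m in dict(red=red,org=org,grn=grn).items():
        m=m.astype(np.uint8)
        if box: k=np.zeros_like(m);k[box[1]:box[3],box[0]:box[2]]=1;m&=k
        N,l,s,ce=cv2.connectedComponentsWithStats(m)
        out[n]=[(ce[i].round(1),s[i]) for i in range(1,N) if s[i][4]>8]
    return out
E
python3 - <<'E'
from h import *
import pickle
o=pickle.load(open("w1.pkl","rb"));c=cam("wrist",o);im=cv2.imread("pics/w1.png")
for n,b in blobs(im,c,(200,40,480,300)).items(): print(n,b)
g,d=onz(c,[[293,144],[378,246]],42); print("pegs",g,d,np.linalg.norm(g-d))
m=(g+d)/2;v=(d-g)[:2];L=np.hypot(*v);n=np.array([v[1],-v[0]])/L
for s in(1,-1): print("axis cand",m[:2]+s*n*np.sqrt(66**2-L*L/4))
# housing rim fit: ring of plate white
e=im[:,:,0].astype(int)
gr=cv2.cvtColor(im,cv2.COLOR_BGR2GRAY)
cs,_=cv2.findContours(((gr>170)*255).astype(np.uint8),cv2.RETR_EXTERNAL,cv2.CHAIN_APPROX_NONE)
# window (65mm, z50)
p=onz(c,[[352,188]],50);print("win guess",p)
cv2.imwrite("pics/w1c.png",cv2.resize(im[130:260,220:390],None,fx=4.6,fy=4.6,interpolation=cv2.INTER_CUBIC))
E
```

```text
red []
org [(array([257.2, 216.2]), array([246, 210,  21,  13, 150], dtype=int32))]
grn [(array([292.8, 144. ]), array([287, 138,  13,  12, 111], dtype=int32))]
pegs [547.46656038 228.87887726  42.        ] [532.36433025 105.42752726  42.        ] 124.37167350956861
axis cand [517.96749214 169.83817119]
axis cand [561.8633985  164.46823332]
win guess [[555.33922306 163.58592828  50.        ]]
```

View pics/w1c.png

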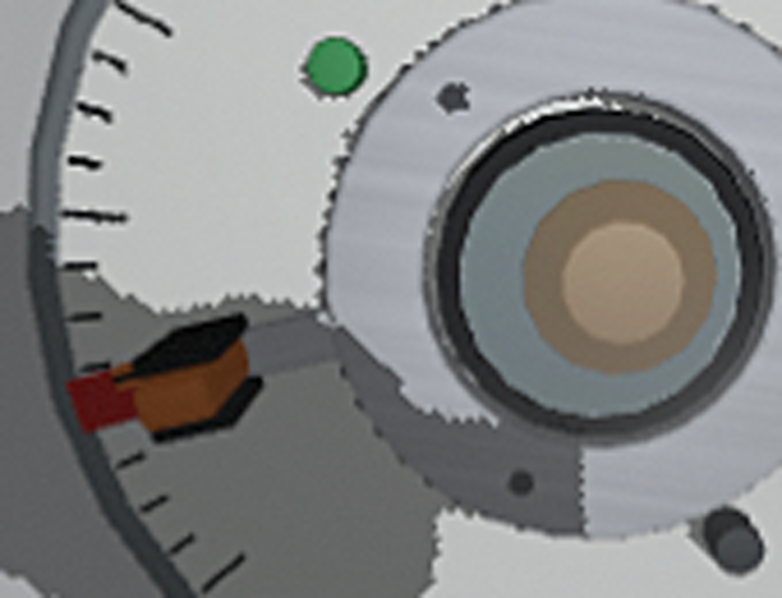

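```bash
cat >m.py <<'E'
from h import *
import pickle
o=pickle.load(open("w1.pkl","rb"));c=cam("wrist",o)
C=lambda q:np.array([220,130])+np.array(q)/4.6
def fit(p):
    A=np.c_[2*p[:,:2],np.ones(len(p))];s=np.linalg.lstsq(A,(p[:,:2]**2).sum(1),rcond=None)[0]
    return s[:2],np.sqrt(s[2]+s[:2]@s[:2])
if __name__=="__main__":
    print("win",fit(onz(c,C([[440,271],[765,271],[602,107],[602,435]]),50)))
    print("rim",fit(onz(c,[[228,180],[469,180],[349,54],[349,299]],22)))
    gr=onz(c,[[449,103]],30); print("inlet",gr)
    a=fit(onz(c,[[228,180],[469,180],[349,54],[349,299]],22))[0]
    for n,q,z in (("tab outer mid",(80,408),24),("tab c",(100,402),24),("ptr",(113,380),34),("post top inner R",(247,345),90),("padF outer",(160,440),80),("padH outer",(140,370),80),("top center",(195,385),90)):
        X=onz(c,C([q]),z)[0]; r=X[:2]-a; print(n,X.round(1),"r",np.hypot(*r).round(1),"th",np.arctan2(r[1],r[0]).round(3))
    for n,q in(("g",(293,144)),("d",(378,246))):
        r=onz(c,[q],42)[0][:2]-a;print(n,np.hypot(*r),np.arctan2(r[1],r[0])%6.283)
E
python3 m.py
```

```text
win (array([553.57580662, 163.14874291]), np.float64(32.06046648731035))
rim (array([553.8998557 , 163.42306765]), np.float64(118.83081193913709))
inlet [[671.16131998 149.73178375  30.        ]]
tab outer mid [455.3 223.3  24. ] r 115.4 th 2.596
tab c [459.3 220.9  24. ] r 110.7 th 2.596
ptr [467.6 221.4  34. ] r 104.0 th 2.55
post top inner R [503.4 205.4  90. ] r 65.7 th 2.448
padF outer [477.3 205.7  80. ] r 87.5 th 2.637
padH outer [484.8 216.7  80. ] r 87.3 th 2.485
top center [491.9 207.5  90. ] r 76.1 th 2.524
g 65.77119658258967 1.6687662349214147
d 61.864865323655536 4.356653785123375
```

```bash
cat >plan.py <<'E'
import numpy as np,sys
from scipy.spatial.transform import Rotation as Rn
A=np.array([553.8,163.3])
def pose(ph,s,z,r=80):
    u=np.array([np.cos(ph),np.sin(ph)]);t=np.array([-u[1],u[0]]);y=ph-np.pi/2
    return np.r_[A+r*u+s*t,z],y
def rows(p0,y0,tg):
    "tg list of (phi,s,z): rows rel. to p0,y0"
    x=np.array([np.cos(y0),np.sin(y0),0]);yy=np.array([np.sin(y0),-np.cos(y0),0])
    for q in tg:
        p,y=pose(*q);d=p-p0;print(q,p.round(0),[1]+[round(float(v)/10,2) for v in(d@x,d@yy,-d[2])]+[0,0,round(float(y0-y),3)])
E
python3 - <<'E'
from plan import *
rows(np.array([510.3,159.1,241.8]),np.arctan2(.68,.733),[(2.56,42,200),(2.56,42,100),(2.56,42,66)])
# arc push, per call: from contact
for a,b in((2.56,2.2),(2.2,1.9)):
    p,y=pose(a,42 if a>2.5 else 20,66)
    rows(p,y,[(f,20,66) for f in np.linspace(a,b,5).round(3)])
p,y=pose(1.9,20,66); rows(p,y,[(f,20,66) for f in(1.87,1.85,1.83,1.81,1.79)])
E
```

```text
(2.56, 42, 200) [464. 172. 200.] [1, -2.52, -4.11, 4.18, 0, 0, -0.241]
(2.56, 42, 100) [464. 172. 100.] [1, -2.52, -4.11, 14.18, 0, 0, -0.241]
(2.56, 42, 66) [464. 172.  66.] [1, -2.52, -4.11, 17.58, 0, 0, -0.241]
(np.float64(2.56), 20, 66) [476. 191.  66.] [1, 2.2, 0.0, -0.0, 0, 0, 0.0]
(np.float64(2.47), 20, 66) [479. 197.  66.] [1, 2.93, -0.15, -0.0, 0, 0, 0.09]
(np.float64(2.38), 20, 66) [482. 204.  66.] [1, 3.66, -0.23, -0.0, 0, 0, 0.18]
(np.float64(2.29), 20, 66) [486. 210.  66.] [1, 4.41, -0.24, -0.0, 0, 0, 0.27]
(np.float64(2.2), 20, 66) [491. 216.  66.] [1, 5.15, -0.19, -0.0, 0, 0, 0.36]
(np.float64(2.2), 20, 66) [491. 216.  66.] [1, 0.0, 0.0, -0.0, 0, 0, 0.0]
(np.float64(2.125), 20, 66) [495. 221.  66.] [1, 0.61, -0.13, -0.0, 0, 0, 0.075]
(np.float64(2.05), 20, 66) [499. 225.  66.] [1, 1.22, -0.21, -0.0, 0, 0, 0.15]
(np.float64(1.975), 20, 66) [504. 229.  66.] [1, 1.84, -0.24, -0.0, 0, 0, 0.225]
(np.float64(1.9), 20, 66) [509. 233.  66.] [1, 2.45, -0.23, -0.0, 0, 0, 0.3]
(1.87, 20, 66) [511. 234.  66.] [1, 0.24, -0.06, -0.0, 0, 0, 0.03]
(1.85, 20, 66) [513. 235.  66.] [1, 0.4, -0.09, -0.0, 0, 0, 0.05]
(1.83, 20, 66) [514. 236.  66.] [1, 0.56, -0.12, -0.0, 0, 0, 0.07]
(1.81, 20, 66) [515. 236.  66.] [1, 0.73, -0.15, -0.0, 0, 0, 0.09]
(1.79, 20, 66) [517. 237.  66.] [1, 0.89, -0.17, -0.0, 0, 0, 0.11]
```

Request:
step_arm:
  moves:
    - [1,-1.3,-2,1,0,0,-0.12]
    - [1,-2.5,-4.1,4,0,0,-0.24]
    - [1,-2.5,-4.1,8.5,0,0,-0.24]
    - [1,-2.5,-4.1,13,0,0,-0.24]
    - [1,-2.5,-4.1,13,0,0,-0.24]

```text
t: 2.65
tool_pos: [457.1, 168.5, 106.3]
orientation: [[0.554, 0.832, -0.015], [0.832, -0.554, -0.004], [-0.012, -0.01, -1.0]]
contact_force: [-0.8, 0.3, -0.9]
grip_width: -0.3
gripper_force: 0.0
```

```bash
python3 - <<'E'
from h import *
import pickle
o=robot.get_obs(); im=robot.snapshot("wrist")[:,:,::-1].copy()
pickle.dump(o,open("w2.pkl","wb")); cv2.imwrite("pics/w2.png",im);print(o["tool_pos"])
E
```

```text
[457.1288483  168.45908107 106.30287159]
```

View pics/w2.png

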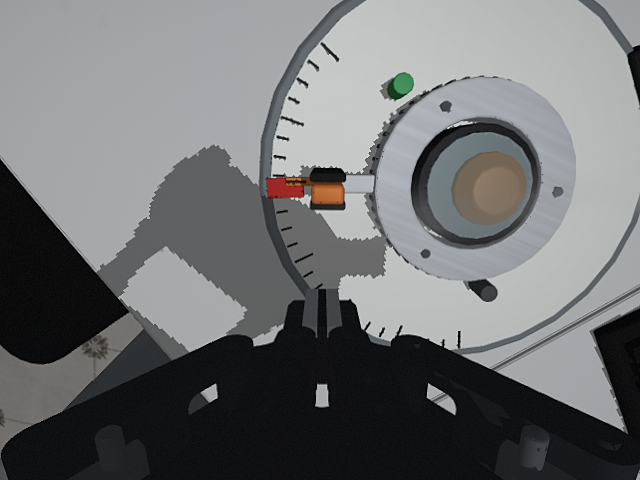

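The wrist view shows the tab spanning (267..304, 177..198), with its centre near (285,188) and the pointer tip at (286,182). The lever stands just on the home side of the mark's centre.

```bash
python3 - <<'E'
from m import *
o=pickle.load(open("w2.pkl","rb"));c=cam("wrist",o)
A=fit(onz(c,[[412,185],[541,185],[482,118],[470,251]],50));print(A, o["qvel"].round(3))
a=np.array([553.8,163.3])
g,d=onz(c,[[404,83],[488,292]],42)
for n,q,z in (("tab",(285.5,188),24),("ptr",(287,182),34),("post",(327,193),90)):
    X=onz(c,[q],z)[0]
    for b in (a,A[0]):
        r=X[:2]-b; print(n,X.round(1),np.hypot(*r).round(1),np.arctan2(r[1],r[0]).round(3))
print(g,d)
from plan import *
o=robot.get_obs();print(o["tool_pos"],o["orientation"].round(3))
E
```

```text
(array([551.91758353, 164.08148653]), np.float64(34.54001306975887)) [-0.001 -0.07  -0.082  0.003  0.064 -0.008]
tab [464.  218.7  24. ] 105.5 2.589
tab [464.  218.7  24. ] 103.5 2.586
ptr [468.2 221.3  34. ] 103.4 2.546
ptr [468.2 221.3  34. ] 101.4 2.542
post [487.2 209.3  90. ] 81.0 2.537
post [487.2 209.3  90. ] 79.0 2.532
[547.7925712  229.38535559  42.        ] [531.78575304 102.39098507  42.        ]
[460.23177458 169.34148661 109.50545779] [[ 0.554  0.832 -0.009]
 [ 0.832 -0.554 -0.003]
 [-0.007 -0.006 -1.   ]]
```

Request:
step_arm:
  moves:
    - [1,0,0,2,0,0,0]
    - [1,0,0,4,0,0,0]
    - [1,0,0,4.6,0,0,0]
    - [1,0,0,4.6,0,0,0]

```text
t: 3.1
tool_pos: [464.8, 170.9, 67.5]
orientation: [[0.553, 0.833, 0.001], [0.833, -0.553, 0.0], [0.001, 0.001, -1.0]]
contact_force: [0.1, 0.6, -0.6]
grip_width: 0.2
gripper_force: 0.0
```

Request:
step_arm:
  moves:
    - [1,2.2,0,0,0,0,0]
    - [1,2.9,-0.15,0,0,0,0.09]
    - [1,3.65,-0.25,0,0,0,0.18]
    - [1,4.4,-0.25,0,0,0,0.27]
    - [1,5.15,-0.2,0,0,0,0.36]

```text
t: 3.6
tool_pos: [491.6, 214.7, 68.4]
orientation: [[0.813, 0.583, 0.001], [0.583, -0.813, -0.001], [0.0, 0.002, -1.0]]
contact_force: [-0.6, -2.9, 0.8]
grip_width: -0.1
gripper_force: 1.4
```

Request:
step_arm:
  moves:
    - [1,0.6,-0.13,0,0,0,0.075]
    - [1,1.2,-0.2,0,0,0,0.15]
    - [1,1.85,-0.24,0,0,0,0.225]
    - [1,2.45,-0.23,0,0,0,0.3]
    - [1,2.45,-0.23,0,0,0,0.3]

```text
t: 4.1
tool_pos: [510.5, 231.5, 68.3]
orientation: [[0.947, 0.32, 0.002], [0.32, -0.947, 0.0], [0.002, 0.0, -1.0]]
contact_force: [-0.3, 0.0, 1.1]
grip_width: 0.1
gripper_force: 0.4
```

Request:
step_arm:
  moves:
    - [1,0.25,-0.06,0,0,0,0.03]
    - [1,0.4,-0.09,0,0,0,0.05]
    - [1,0.55,-0.12,0,0,0,0.07]
    - [1,0.7,-0.15,0,0,0,0.09]
    - [1,0.7,-0.15,0,0,0,0.09]

```text
t: 4.6
tool_pos: [514.0, 234.8, 66.5]
orientation: [[0.972, 0.233, -0.003], [0.233, -0.972, -0.001], [-0.003, -0.0, -1.0]]
contact_force: [-5.3, -1.2, 4.7]
grip_width: -0.1
gripper_force: 2.6
```

Request:
step_arm:
  moves:
    - [1,0.1,0,0,0,0,0]
    - [1,0.2,0,0,0,0,0]
    - [1,0.3,0,0,0,0,0]
    - [1,0.3,0,0,0,0,0]

```text
t: 5.0
tool_pos: [514.1, 234.9, 66.2]
orientation: [[0.972, 0.234, -0.01], [0.234, -0.972, -0.002], [-0.01, 0.0, -1.0]]
contact_force: [-11.1, -2.7, 9.9]
grip_width: 0.4
gripper_force: 5.6
```

```bash
python3 - <<'E'
from h import *
import pickle
o=robot.get_obs(); im=robot.snapshot("wrist")[:,:,::-1].copy()
pickle.dump(o,open("w3.pkl","wb")); cv2.imwrite("pics/w3.png",im);print(o["tool_pos"],o["contact_force"])
E
```

```text
[514.10863815 234.89430796  66.18054289] [-11.14154302  -2.65340741   9.91507329]
```

View pics/w3.png

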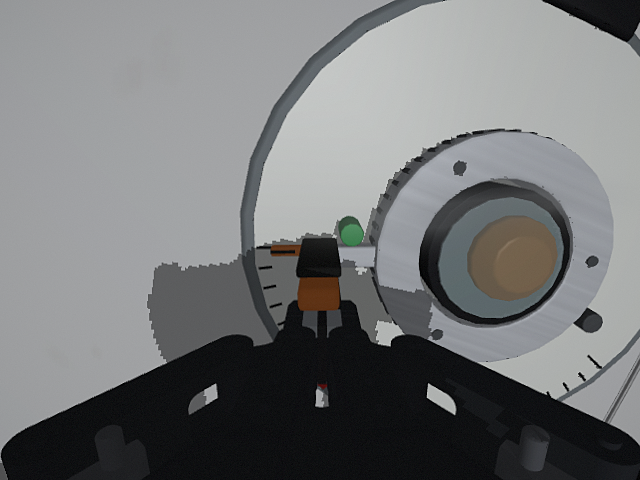

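The lever is against the green stop: the force rose with no further motion. Next I back off, lift, cross over and descend on the home side.

Request:
step_arm:
  moves:
    - [1,-2.5,0,0,0,0,0]
    - [1,-2.5,0,-2.5,0,0,0]
    - [1,-2.5,0,-5.5,0,0,0]
    - [1,-2.5,0,-5.5,0,0,0]
    - [1,0,0,-5.5,0,0,0]

```text
t: 5.55
tool_pos: [517.2, 235.8, 122.0]
orientation: [[0.972, 0.234, 0.0], [0.234, -0.972, 0.001], [0.0, -0.0, -1.0]]
contact_force: [0.0, 0.7, -0.8]
grip_width: -0.2
gripper_force: 0.0
```

Request:
step_arm:
  moves:
    - [1,3.5,0,0,0,0,0]
    - [1,6,0,0,0,0,0]
    - [1,6,0,0,0,0,0]
    - [1,6,0,0,0,0,0]

```text
t: 5.95
tool_pos: [576.6, 249.7, 120.5]
orientation: [[0.972, 0.233, -0.001], [0.233, -0.972, -0.0], [-0.001, -0.0, -1.0]]
contact_force: [-0.6, 0.1, -0.3]
grip_width: 0.3
gripper_force: 0.0
```

Request:
step_arm:
  moves:
    - [1,0,0,2.5,0,0,0]
    - [1,0,0,5,0,0,0]
    - [1,0,0,5.5,0,0,0]
    - [1,0,0,5.5,0,0,0]

```text
t: 6.35
tool_pos: [574.4, 249.1, 64.7]
orientation: [[0.972, 0.234, -0.004], [0.234, -0.972, -0.001], [-0.004, 0.0, -1.0]]
contact_force: [0.0, -0.3, 0.4]
grip_width: -0.0
gripper_force: 0.0
```

```bash
python3 - <<'E'
from plan import *
from cell import robot
o=robot.get_obs();y0=np.arctan2(*o["orientation"][1::-1,0]);print(o["tool_pos"],y0)
rows(o["tool_pos"],y0,[(f,-20,66) for f in(1.82,1.9,1.98,2.06,2.14)])
p,y=pose(2.14,-20,66);rows(p,y,[(f,-20,66) for f in(2.24,2.33,2.42,2.49,2.53)])
E
```

```text
[574.41068225 249.09444194  64.73634936] 0.23597710272311215
(1.82, -20, 66) [553. 246.  66.] [1, -2.12, -0.17, -0.13, 0, 0, -0.013]
(1.9, -20, 66) [547. 245.  66.] [1, -2.76, -0.29, -0.13, 0, 0, -0.093]
(1.98, -20, 66) [540. 245.  66.] [1, -3.42, -0.37, -0.13, 0, 0, -0.173]
(2.06, -20, 66) [534. 243.  66.] [1, -4.08, -0.39, -0.13, 0, 0, -0.253]
(2.14, -20, 66) [528. 241.  66.] [1, -4.74, -0.35, -0.13, 0, 0, -0.333]
(2.24, -20, 66) [520. 238.  66.] [1, -0.81, -0.16, -0.0, 0, 0, -0.1]
(2.33, -20, 66) [513. 235.  66.] [1, -1.55, -0.23, -0.0, 0, 0, -0.19]
(2.42, -20, 66) [507. 231.  66.] [1, -2.29, -0.24, -0.0, 0, 0, -0.28]
(2.49, -20, 66) [502. 228.  66.] [1, -2.86, -0.2, -0.0, 0, 0, -0.35]
(2.53, -20, 66) [500. 226.  66.] [1, -3.19, -0.16, -0.0, 0, 0, -0.39]
```

Request:
step_arm:
  moves:
    - [1,-2.1,-0.15,-0.1,0,0,0]
    - [1,-2.75,-0.3,-0.1,0,0,-0.09]
    - [1,-3.4,-0.35,-0.1,0,0,-0.17]
    - [1,-4.1,-0.4,-0.1,0,0,-0.25]
    - [1,-4.75,-0.35,-0.1,0,0,-0.33]

```text
t: 6.85
tool_pos: [531.4, 243.5, 69.4]
orientation: [[0.843, 0.538, 0.006], [0.538, -0.843, 0.003], [0.007, 0.0, -1.0]]
contact_force: [1.9, 3.2, -0.4]
grip_width: -0.2
gripper_force: 1.4
```

Request:
step_arm:
  moves:
    - [1,-0.8,-0.15,0,0,0,-0.1]
    - [1,-1.55,-0.25,0,0,0,-0.19]
    - [1,-2.3,-0.25,0,0,0,-0.28]
    - [1,-2.85,-0.2,0,0,0,-0.35]
    - [1,-2.85,-0.2,0,0,0,-0.35]

```text
t: 7.35
tool_pos: [505.3, 229.2, 69.3]
orientation: [[0.609, 0.793, 0.003], [0.793, -0.609, 0.002], [0.004, 0.002, -1.0]]
contact_force: [1.1, 1.6, 0.6]
grip_width: 0.3
gripper_force: 0.4
```

```bash
python3 - <<'E'
from h import *
import pickle
o=robot.get_obs(); im=robot.snapshot("wrist")[:,:,::-1].copy();o=robot.get_obs()
pickle.dump(o,open("w4.pkl","wb")); cv2.imwrite("pics/w4.png",im);print(o["tool_pos"],o["contact_force"])
t=robot.snapshot("top")[:,:,::-1];s=robot.snapshot("scene")[:,:,::-1]
cv2.imwrite("pics/s4.png",np.hstack([cv2.resize(s[220:310,255:385],(600,415)) ]))
E
```

```text
[505.53933277 229.03883692  69.0513697 ] [-0.03332693  1.17176807  0.41372237]
```

View pics/w4.png

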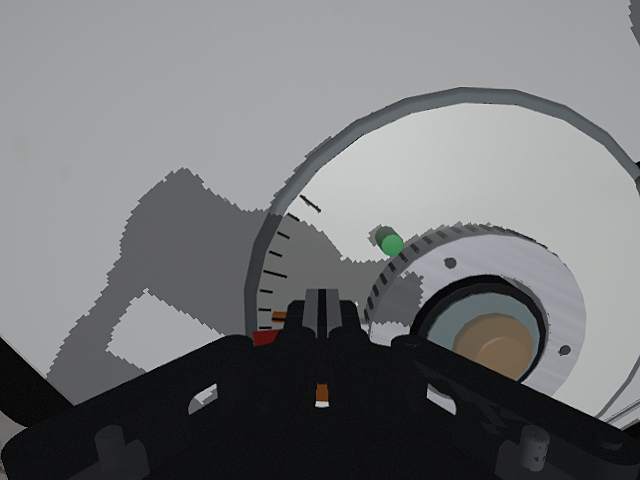

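The pointer is at about (278,317), short of the red tab whose near edge is at row 331.

```bash
python3 - <<'E'
from m import *
a=np.array([553.8,163.3])
o=pickle.load(open("w4.pkl","rb"));c=cam("wrist",o)
for n,q,z in (("tip",(273,317),34),("tabedge outer",(256,332),24),("tabedge inner",(273,330),24)):
    r=onz(c,[q],z)[0][:2]-a;print(n,np.hypot(*r).round(1),np.arctan2(r[1],r[0]).round(3))
p=o["tool_pos"][:2]-a
for f in(2.42,2.45,2.48):
  u=np.array([np.cos(f),np.sin(f)]);print(f,p@u,p@[-u[1],u[0]])
from plan import *
y0=np.arctan2(*o["orientation"][1::-1,0])
rows(o["tool_pos"],y0,[(f,-20,66) for f in(2.49,2.52,2.55,2.58)])
E
```

```text
tip 103.5 2.408
tabedge outer 114.6 2.537
tabedge inner 105.1 2.53
2.42 79.65775801287198 -17.473645000256294
2.45 79.09778398799133 -19.85515674632947
2.48 78.46662729646177 -22.2188001915138
(2.49, -20, 66) [502. 228.  66.] [1, -0.3, -0.17, 0.31, 0, 0, -0.005]
(2.52, -20, 66) [500. 226.  66.] [1, -0.54, -0.23, 0.31, 0, 0, -0.035]
(2.55, -20, 66) [499. 225.  66.] [1, -0.78, -0.28, 0.31, 0, 0, -0.065]
(2.58, -20, 66) [497. 223.  66.] [1, -1.03, -0.32, 0.31, 0, 0, -0.095]
```

Request:
step_arm:
  moves:
    - [1,-0.3,-0.05,0,0,0,-0.04]
    - [1,-0.65,-0.12,0,0,0,-0.08]
    - [1,-1.0,-0.18,0,0,0,-0.12]
    - [1,-1.0,-0.18,0,0,0,-0.12]
    - [1,-1.0,-0.18,0,0,0,-0.12]

```text
t: 8.0
tool_pos: [497.8, 221.9, 67.8]
orientation: [[0.511, 0.86, 0.002], [0.86, -0.511, 0.001], [0.001, 0.001, -1.0]]
contact_force: [0.6, 2.6, 1.8]
grip_width: 0.1
gripper_force: 1.1
```

```bash
python3 - <<'E'
from h import *
import pickle
robot.snapshot("wrist");o=robot.get_obs(); s=robot.snapshot("scene")[:,:,::-1];im=robot.snapshot("wrist")[:,:,::-1]
pickle.dump(o,open("w5.pkl","wb"));cv2.imwrite("pics/w5f.png",im);cv2.imwrite("pics/s5.png",s)
cv2.imwrite("pics/w5.png",np.hstack([cv2.resize(im[270:380,230:350],None,fx=3.3,fy=3.3),cv2.resize(s[230:295,260:330],(390,363))]));print(o["tool_pos"],o["contact_force"])
p=o["tool_pos"][:2]-[553.8,163.3]
for f in(2.5,2.53,2.56):
  u=np.array([np.cos(f),np.sin(f)]);print(f,p@u,p@[-u[1],u[0]])
E
```

```text
[497.8035608  221.92782573  67.75768834] [0.27273761 2.66706754 1.53564703]
2.5 79.94831032566228 -13.45699925132538
2.53 79.50868686042213 -15.849033614384958
2.56 78.99751094368298 -18.226804916969304
```

View pics/w5.png

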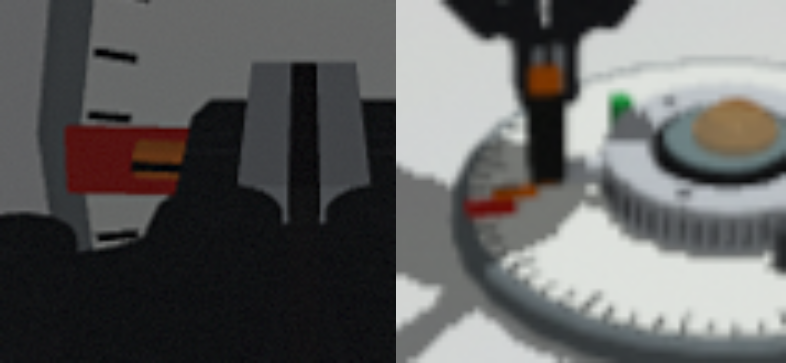

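The wrist crop shows the pointer over the red tab. I still have to correct for parallax, because the pointer sits higher than the tab.

```bash
python3 - <<'E'
from m import *
a=np.array([553.8,163.3])
o=pickle.load(open("w5.pkl","rb"));c=cam("wrist",o)
W=lambda q:np.array([230,270])+np.array(q)/3.3
S=lambda q:np.array([260,230])+np.array(q)*np.array([70/390,65/363])
for cc,F,L in((c,W,(("tip",(131,155),30),("tip",(131,155),34),("tip",(131,155),38),("tabU",(68,126),24),("tabL",(68,191),24))),(cam("scene"),S,(("stip",(497-396,193),30),("stip",(497-396,193),34),("stip",(497-396,193),38),("stab",(491-396,208),24)))):
  for n,q,z in L:
    r=onz(cc,[F(q)],z)[0][:2]-a;print(n,z,np.hypot(*r).round(1),np.arctan2(r[1],r[0]).round(3))
E
```

```text
tip 30 105.1 2.551
tip 34 104.6 2.532
tip 38 104.1 2.513
tabU 24 116.3 2.537
tabL 24 116.7 2.637
stip 30 103.9 2.622
stip 34 105.0 2.683
stip 38 106.4 2.743
stab 24 107.0 2.642
```

Request:
step_arm:
  moves:
    - [1,-0.1,0,0,0,0,0]
    - [1,-0.2,0,0,0,0,0]
    - [1,-0.2,0,0,0,0,0]
    - [1,-0.2,0,0,0,0,0]

```text
t: 8.55
tool_pos: [496.0, 219.7, 67.2]
orientation: [[0.51, 0.86, 0.0], [0.86, -0.51, -0.0], [-0.0, 0.0, -1.0]]
contact_force: [1.2, 0.9, 2.0]
grip_width: 0.0
gripper_force: 1.1
```

Request:
step_arm:
  moves:
    - [1,1.5,0,0,0,0,0]
    - [1,3,0,0,0,0,0]
    - [1,3,0,-3,0,0,0]
    - [1,3,0,-6,0,0,0]
    - [1,3,0,-6,0,0,0]

```text
t: 9.05
tool_pos: [514.8, 247.9, 131.3]
orientation: [[0.509, 0.861, 0.007], [0.861, -0.509, 0.003], [0.006, 0.005, -1.0]]
contact_force: [0.1, 0.9, -0.1]
grip_width: 0.1
gripper_force: 0.0
```

Request:
step_arm:
  moves:
    - [1,-4,0,-2,0,0,0]
    - [1,-8,0,-4,0,0,0]
    - [1,-8,0,-4,0,0,0]
    - [1,-8,0,-4,0,0,0]
    - [1,-8,0,-4,0,0,0]

```text
t: 9.55
tool_pos: [470.6, 177.4, 166.6]
orientation: [[0.51, 0.86, -0.001], [0.86, -0.51, 0.0], [-0.0, -0.001, -1.0]]
contact_force: [-0.4, 0.5, 0.5]
grip_width: 0.0
gripper_force: 0.0
```

```bash
python3 - <<'E'
from h import *
import pickle
o=robot.get_obs();im=robot.snapshot("wrist")[:,:,::-1]
pickle.dump(o,open("w6.pkl","wb"));cv2.imwrite("pics/w6f.png",im)
c=cam("wrist",o);a=proj(c,[[464,218.5,24]])[0].astype(int);print(a,o["tool_pos"])
x,y=max(a[0]-50,0),max(a[1]-50,0);print(x,y)
cv2.imwrite("pics/w6.png",cv2.resize(im[y:y+100,x:x+130],None,fx=6,fy=6,interpolation=cv2.INTER_CUBIC))
E
```

```text
[286 199] [470.64458408 177.41988009 166.60209275]
236 149
```

View pics/w6.png

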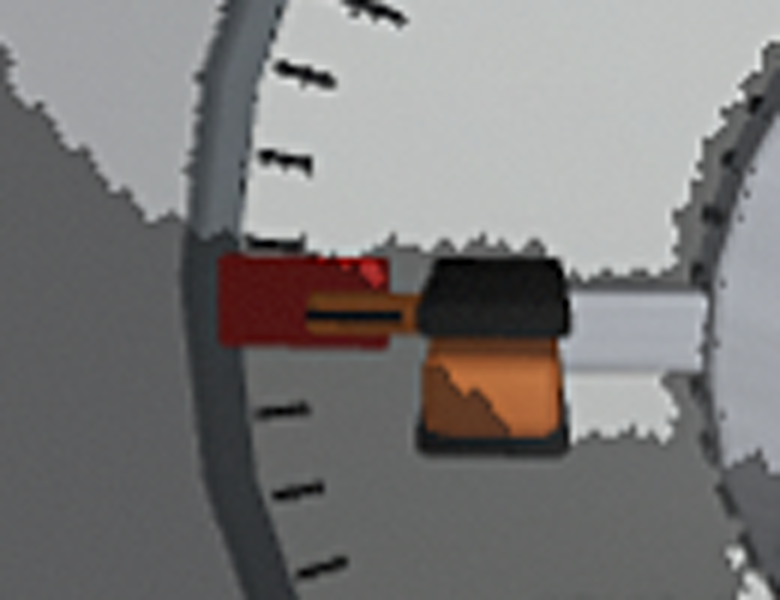

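The pointer's centre line (row 313 in the crop) lies on the red tab (rows 255–345, centre 301), about 1 mm off its middle. The arm is clear, so I'm handing in.

```bash
python3 -c "
from cell import robot
print(robot.hand_in())"
```

```text
the job is handed in; nothing more can be done
None
```

I pushed the lever against the green home stop, then back onto the red mark, where the pointer stands about 1 mm from the mark's middle in the last picture; the arm was clear when I handed in at about 9.6 s, and no verdict came back.

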